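# Open the ticket window and hand the lost ball back

### The job

A child is waiting at the closed ticket window for the lost ball that lies in the change dish. First clear the closed-position board off the mat by hanging it by its hoop handle on the hook of the post, and let it go; then lift the dish by its handle clear of the counter, bring it over the middle of the mat and turn it through a quarter turn in the air, always level and with the ball resting in the middle, until its pouring lip points straight out through the window opening. Finish still holding the dish there, level and motionless, about 10 cm above the mat, and do not disturb the microphone, stamp or calculator.

Things in the scene. Friction and masses are not known exactly. Their poses are not given: they have to be found in the camera images.
- window: Fixed service window: black rubber mat, 200 (x) by 260 (y) mm and 4 mm thick, lying on the counter, and beyond it a low glass screen with an opening. Origin: middle of the mat, on the counter surface. Its +x axis points straight out through the opening (away from the robot); the screen stands 205 mm beyond the origin, is 204 mm high, and its opening reaches 164 mm to either side of the x axis.
- hook: Fixed dark steel post with a hook: base 110 mm across, 8 mm high; post 14 mm thick, 205 mm high. Origin: underside of the base, on the post's axis. A round arm 8 mm thick, axis 190 mm up, reaches 80 mm from the post along the post's own -x (roughly towards the robot), then rises slantwise to a tip 90 mm out, top 208 mm up.
- hook_seat (a point): The seat on the hook: top of the arm, 50 mm out from the post's axis, 194 mm up. Axes as the hook's.
- board: Closed-position board (160 g, loose) on the mat: upright white plate 8 mm thick (its x), 160 wide (y), top edge 110 mm above its underside, on a foot 44 (x) by 160 by 8 mm; dark disc-and-bar sign on both faces. Centred on its top edge a hoop handle (see board_loop); 43 mm of bare top edge at each end can be pinched from above. Faces alike. Origin: centre of the underside.
- board_center (a point): Middle of the board's plate, 55 mm above its underside. Axes as the board's.
- board_loop (a point): Underside of the top rod of the board's hoop handle, in its middle (where the hook bears), 155 mm above the board's underside. Hoop: 6 mm round steel rod, two uprights 34 mm either side of the middle (62 mm clear between), level top rod with its axis 158 mm up; 45 mm clear height over the plate's top edge.
- dish: The change dish (280 g, loose), standing on the counter: shallow round steel bowl 150 mm across and 27 mm high, with a pouring lip drawn out to 95 mm from the middle on its own +x side. A fixed hoop handle of steel rod spans it along its y axis, from rim to rim over the middle. At the start the lip points roughly to the robot's left (world +y). Origin: centre of the underside; z up.
- dish_grip (a point): Middle of the dish handle's straight black grip, 12 mm thick (dish x), 64 mm long (dish y) and 12 mm high, right above the middle of the dish, 120 mm above its underside. Axes as the dish's.
- dish_mid (a point): Middle of the bowl's inner surface, 5 mm above the dish's underside. Axes as the dish's.
- dish_lip (a point): End of the dish's pouring lip, 94 mm from the middle along the dish's +x, 21 mm above the underside.
- ball_center (a point): Centre of the child's dark rubber ball, 44 mm across, about 45 g, lying loose in the middle of the dish. It rolls off the middle if the dish is tipped or jerked.
- ball: The same ball (its axes turn with it as it rolls; use the centre point).
- microphone: Bystander: black desk microphone, base 100 by 130 by 30 mm with a gooseneck 220 mm high. Origin: centre of the underside. Leave alone.
- stamp: Bystander: self-inking stamp 44 by 66 mm, 75 mm high. Origin: centre of the underside. Leave alone.
- calculator: Bystander: flat calculator 135 by 85 by 20 mm. Origin: centre of the underside. Leave alone.

How it is judged:
By the outcome, as a careful person would: the job done as asked, in the order asked, and still so for the second after the job is handed in, while the arm keeps its last pose, push and grip.
It also fails if it takes over 69 s, if anything falls off the work surface, if the arm or the gripper's body presses on something with over 40 N, if the wrist force passes 120 N, or if a joint passes its speed limit or range.

### The arm

A 6-joint arm with a two-finger parallel gripper is mounted at the origin on the work surface. World frame = base frame: x ahead of the robot, y to its left, z up, the work surface at z = 0. Lengths are in m, angles in rad, forces in N, time in s.
With the tool pointing down it reaches from about 0.4 to 0.825 m from the base axis. Payload 7 kg.
Tool frame: the origin (TCP) lies on the mounting face of the last link; the fingertips stand arm.tcp_to_tips ahead of it and the grasp point (between the pads) lies 159 mm ahead of it (arm.tcp_to_tips is the distance from the TCP to the fingertips, in m); z points along the fingers, y is the direction in which the jaws open and shut (so a half turn about z gives the same grasp; the last joint's range is limited). The gripper opens to 88 mm and grips with 3 to 60 N. Pads are 19 mm wide; open, the fingers measure 130 mm over their backs; the gripper's body (78 mm by 193 mm) begins 47 mm behind the grasp point.
Start: joints at [1.525, 0.359, 0.012, 0, -1.224, -0.288], TCP at [0.221, 0.638, 0.405] pointing down, gripper open.
Joint ranges: [-3.07, 3.07], [-1.43, 2.12], [-1.02, 1.25], [-3.03, 1.67], [-3.05, -0], [-3.03, 3.03]. Speed limits (rad/s): [2.39, 2.39, 3.01, 3.14, 3.14, 3.14].

### API

Orientations are given as [roll, pitch, yaw] about the fixed x, y, z axes, in that order (R = Rz(yaw) Ry(pitch) Rx(roll)).
In Python, from station import arm, cams, job_done, finder gives the robot as it stands.
- The arm moves only by the tool play_rows, never from a script. Its argument "targets" is a list that holds one entry, the list of rows, each a list of 4 numbers: the shift along the tool's x, y, z in m, then the turn about the tool's z in degrees. A call has 1 to 5 rows; each row is the pose to reach, as a shift and turn from the pose commanded when the call began, along the tool's axes at that moment; what a row does not reach only later rows make up. A row lasts 1/8 s, in which the tool goes at most 62.5 mm and 10.7 degrees, less where a joint would pass 70% of its speed; a pose out of reach is approached as far as the arm can. A call with a gripper value outside its range is refused whole. "grip" is the closure in counts, from 0 (fully open) to 255 (shut), set as the call begins (left out, the last holds). The fingers move at their own pace and stop on an object; "newtons" is the grip in N (left out, the last holds). Time passes only in rows, so rows that repeat a pose let the fingers close. It gives the time, the measured TCP pose, the force and the opening at its end, in the units of the state.
- arm.get_state(): the state, without advancing time (a new reading comes with each control period).
- cams.grab_frame(name): name is "scene" or "top" or "wrist"; returns (picture, depth): 400x640x3 uint8, red, green, blue; 400x640 float32, m along the optical axis (not along the pixel's ray), 0 where there is no reading.
- cams.camera_params(name): a dict with "intrinsics" (3x3 intrinsics, pixels), "position" and "attitude" of the camera in the world. Camera axes: x right, y down, z forward; pixel columns grow to the right and rows downward; lengths in m; the calibration is good to about 2 mm. A picture is of the moment at which its call begins: read the wrist's pose just before it. camera_params takes no time and is no camera call; for the wrist camera it gives the pose at the moment of the call.
- job_done(): hands the job in, once; it reports no verdict.
Trained networks look in the newest picture that a camera, given by its name, has taken for a name from the list of things; names that differ only in an ending like _2 or _b are one class to them, and where a whole thing is asked for, a point or a joint stands for the part that bears it (a point fixed in the world has none). Each returns a list of dicts, best first, with "score" (0 to 1); they miss things now and then, are a little off and sometimes report something else, mostly with a low value. They report only what shows in the picture. A call takes as long as a camera call.
- finder.find_in(camera, query): "xyz" ([x, y, z] in m, in world coordinates, good to about 4 mm: the middle of the surface that is visible of it).
- finder.masks_of(camera, query): "mask" (400x640 bool, what is visible of it).
The state is a dict: "t": time; "q": joint angles; "qd": joint speeds; "joint_efforts": joint torques, N m; "eef_pos": TCP position; "ee_rot": TCP orientation; "force": force on the tool from outside, world axes, zero at the start; "moment": the same for the moment, N m; "width": finger opening in m.
Only numpy, scipy, OpenCV 4.12 (cv2) and the standard library are available. Lean on these libraries where they do the work, as an engineer would, in place of code of your own. Each camera call takes 0.05 s, during which the arm holds its last target. There are 200 camera calls.

## Working session

There is one attempt and no reset: what is moved stays moved. The work goes in short steps, Python scripts to look and compute and a tool call to move; the robot and the scene stay as the last step left them, time stands still between calls to the robot, and variables do not carry over. Pictures are saved under pics/ and viewed, about 8 in all and at most 12, crops included, and the job is handed in when it is done.

Besides the shell and the picture viewer there is one more tool, called after "Request:" in YAML: its name, and indented under it one key for each argument. play_rows: Moves the arm, as the interface text tells. Its arguments: {"type":"object","properties":{"targets":{"type":"array","items":{"type":"array","items":{"type":"array","items":{"type":"number"}}}},"grip":{"type":"number"},"newtons":{"type":"number"}},"required":["targets"]}

```bash
mkdir -p pics; ls; cat > h.py <<'E'
import numpy as np, cv2
from station import arm, cams, finder
from scipy.spatial.transform import Rotation as R
def cloud(name):
    p=cams.camera_params(name); im,d=cams.grab_frame(name)
    K=np.array(p["intrinsics"]); a=np.array(p["attitude"]); 
    M=a if a.shape==(3,3) else R.from_euler('xyz',a).as_matrix()
    v,u=np.mgrid[0:400,0:640]
    c=np.stack([(u-K[0,2])/K[0,0]*d,(v-K[1,2])/K[1,1]*d,d],-1)
    return im,d,c@M.T+np.array(p["position"])
E
python3 - <<'E'
from h import *
s=arm.get_state(); print(s, arm.tcp_to_tips)
for n in("scene","top"):
    print(n,cams.camera_params(n))
    im,d,P=cloud(n); cv2.imwrite(f"pics/{n}0.png",im[...,::-1]); np.savez(f"{n}0.npz",im=im,d=d,P=P)
    for q in("window","hook","hook_seat","board","board_loop","board_center","dish","dish_grip","dish_lip","ball_center","microphone","stamp","calculator"):
        r=finder.find_in(n,q)
        print(q,[(np.round(x["xyz"],3).tolist(),round(x["score"],2)) for x in r[:2]])
E
```

```text
pics
{'t': 0.0, 'q': array([ 1.52509846e+00,  3.59379995e-01,  1.10534818e-02, -3.52693802e-04,
       -1.22407780e+00, -2.88082912e-01]), 'qd': array([ 3.14508365e-05, -5.47495563e-04,  1.04245071e-04, -1.62510015e-03,
        5.00800481e-04, -1.04944922e-03]), 'joint_efforts': array([ 6.23291089e-05, -5.82719707e+01,  2.93037558e+01,  6.99671522e+00,
        6.81251142e-03, -1.67617941e-04]), 'eef_pos': array([0.22108942, 0.63755887, 0.40372409]), 'ee_rot': array([ 3.13995673e+00, -1.39006484e-04, -3.33900783e-01]), 'force': array([-0.02988042, -0.63520364, -0.4186425 ]), 'moment': array([ 0.00575582, -0.02360441, -0.02022254]), 'width': 0.08732555406561532} 0.1781
scene {'intrinsics': array([[409.47342932,   0.        , 320.35040842],
       [  0.        , 409.47342932, 202.97142294],
       [  0.        ,   0.        ,   1.        ]]), 'position': array([ 1.24940372, -0.21582485,  0.88829327]), 'attitude': array([-2.37039436, -0.01993896,  1.36407489])}
window [([0.833, -0.069, 0.072], 0.6), ([0.512, -0.263, 0.041], 0.3)]
hook [([0.524, 0.263, 0.011], 0.65)]
hook_seat []
board [(
[... 625 characters left out ...]
,  1.55731578]), 'attitude': array([-3.00600826, -0.01551527, -1.57634362])}
window [([0.825, 0.023, 0.008], 0.64)]
hook [([0.512, 0.263, 0.01], 0.8)]
hook_seat [([0.51, 0.267, 0.011], 0.85)]
board [([0.497, -0.257, 0.019], 0.73), ([0.629, 0.004, 0.05], 0.72)]
board_loop [([0.63, 0.005, 0.047], 0.76), ([0.495, -0.255, 0.016], 0.43)]
board_center [([0.631, 0.008, 0.052], 0.85)]
dish [([0.493, -0.262, 0.02], 0.95)]
dish_grip [([0.495, -0.262, 0.016], 0.72)]
dish_lip [([0.498, -0.254, 0.018], 0.69)]
ball_center [([0.497, -0.259, 0.044], 0.49)]
microphone [([0.64, -0.474, 0.027], 0.93)]
stamp [([0.678, 0.378, 0.07], 0.66), ([0.512, 0.267, 0.012], 0.25)]
calculator [([0.391, 0.005, 0.016], 0.76)]
```

View pictures.

View pics/scene0.png

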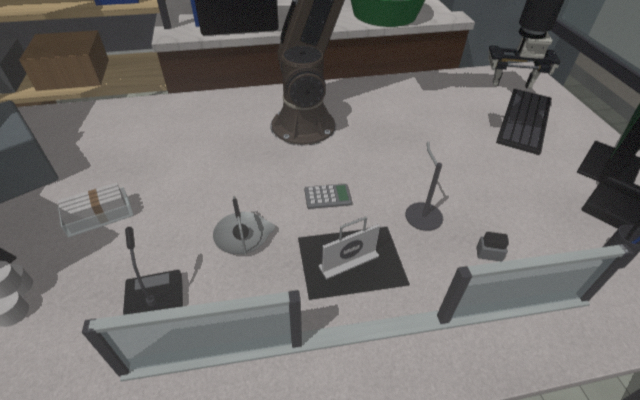

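View pics/top0.png

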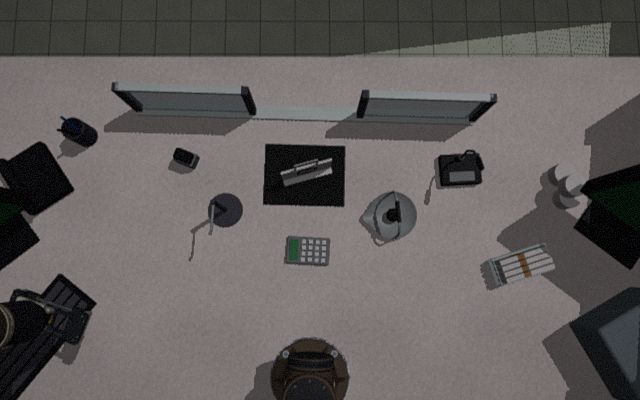

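Scene view: board on mat at about (350,250), hook post (430,190), dish with ball (238,230), calculator (328,195). Top view confirms: mat (305,175), hook base (227,210), dish (390,215) with lip to the left. Now measure geometrically.

```bash
python3 - <<'E'
from h import *
for n in("top","scene"):
    f=np.load(n+"0.npz"); im,d,P=f["im"],f["d"],f["P"]; ok=d>0
    X,Y,Z=P[...,0],P[...,1],P[...,2]; print("==",n,"table z",np.median(Z[ok&(abs(X-.45)<.05)&(abs(Y-.12)<.04)]))
    def box(m,name):
        p=P[m]; 
        if len(p)<5: print(name,len(p)); return
        (c,s,a)=cv2.minAreaRect(p[:,:2].astype(np.float32)); e=np.linalg.svd(p-p.mean(0),full_matrices=False)[2][0]
        print(name,len(p),"rect",np.round(c,4),np.round(s,4),round(a,2),"mean",p.mean(0).round(4),"dir",np.degrees(np.arctan2(e[1],e[0])).round(2),e.round(3),"z",Z[m].min().round(3),Z[m].max().round(3))
    g=im.max(-1)
    box(ok&(g<45)&(Z<.012)&(abs(X-.63)<.16)&(abs(Y)<.18),"mat")
    box(ok&(Z>.02)&(Z<.118)&(abs(X-.635)<.08)&(abs(Y)<.12),"plate")
    box(ok&(Z>.105)&(Z<.118)&(abs(X-.635)<.08)&(abs(Y)<.12),"plate top")
    box(ok&(Z>.15)&(Z<.17)&(abs(X-.635)<.08)&(abs(Y)<.12),"hooprod")
    H=(abs(X-.5)<.15)&(abs(Y-.26)<.13)&ok
    box(H&(Z>.004)&(Z<.013),"hookbase"); box(H&(Z>.03)&(Z<.17),"post"); box(H&(Z>.18)&(Z<.215),"hookarm")
    D=(abs(X-.495)<.11)&(abs(Y+.26)<.11)&ok
    box(D&(Z>.012)&(Z<.035),"dish"); box(D&(Z>.115)&(Z<.14),"grip"); box(D&(Z>.1)&(Z<.135)&(g<60),"gripdark")
    box(D&(Z>.005)&(Z<.06)&(g<60),"ball")
    box(ok&(abs(X-.6)<.14)&(abs(Y+.47)<.12)&(Z>.05),"micneck")
    G=ok&(X>.75)&(X<.92)&(abs(Y)<.4)&(Z>.03); box(G,"glass"); box(G&(Y>0),"glL"); box(G&(Y<0),"glR")
    big=cv2.resize(im[130:270,170:430][...,::-1],None,fx=3,fy=3,interpolation=cv2.INTER_CUBIC) if n=="top" else cv2.resize(im[130:310,200:460][...,::-1],None,fx=3,fy=3,interpolation=cv2.INTER_CUBIC)
    cv2.imwrite(f"pics/{n}crop.png",np.clip(big*1.6,0,255).astype(np.uint8))
E
```

```text
== top table z 0.0006038805872654596
mat 3840 rect [0.6314 0.0193] [0.2574 0.1974] 88.24 mean [0.627  0.0209 0.0042] dir 84.59 [0.094 0.996 0.   ] z -0.01 0.012
plate 417 rect [0.6344 0.0095] [0.0167 0.1585] 14.71 mean [0.6354 0.0083 0.0812] dir 105.57 [-0.268  0.963  0.006] z 0.02 0.118
plate top 142 rect [0.6377 0.0103] [0.0093 0.1579] 15.29 mean [0.6379 0.0076 0.1131] dir 105.59 [-0.269  0.963 -0.002] z 0.105 0.118
hooprod 47 rect [0.6382 0.0107] [0.0078 0.0706] 15.46 mean [0.6375 0.0104 0.1643] dir 105.46 [-0.266  0.964 -0.009] z 0.157 0.168
hookbase 1965 rect [0.5  0.26] [0.2998 0.2595] 0.03 mean [0.5093 0.2585 0.0069] dir 159.98 [-0.94   0.342 -0.002] z 0.004 0.013
post 52 rect [0.5177 0.2666] [0.0077 0.0139] 51.4 mean [0.5172 0.2652 0.1065] dir 129.65 [-0.006  0.007 -1.   ] z 0.034 0.17
hookarm 121 rect [0.4763 0.2728] [0.014  0.0982] 85.11 mean [0.4815 0.2705 0.1968] dir 176.23 [-0.998  0.066 -0.001] z 0.181 0.21
dish 1120 rect [ 0.5002 -0.2518] [0.1682 0.1464] 87.73 mean [ 0.4997 -0.258   0.0197] dir 94.37 [-0.076  0.997  0.001] z 0.012 0.035
grip 123 rect [ 0.4981 -0.2617] 
[... 2058 characters left out ...]
1252] dir 3.9 [0.998 0.068 0.007] z 0.123 0.127
ball 40 rect [ 0.5105 -0.2625] [0.0169 0.0354] 16.4 mean [ 0.5101 -0.2599  0.0356] dir 93.35 [-0.058  0.997  0.051] z 0.026 0.048
micneck 372 rect [ 0.6466 -0.4842] [0.083  0.0164] 3.05 mean [ 0.6516 -0.4837  0.1712] dir 2.61 [ 0.464  0.021 -0.886] z 0.051 0.221
glass 10827 rect [8.369e-01 1.000e-04] [0.8004 0.0287] 88.44 mean [ 0.8383 -0.0413  0.1358] dir -91.77 [-0.031 -1.     0.002] z 0.03 0.206
glL 4632 rect [0.8436 0.2853] [0.2295 0.0287] 88.96 mean [0.848  0.2766 0.1351] dir 88.63 [0.024 1.    0.006] z 0.03 0.205
glR 6195 rect [ 0.8274 -0.2774] [0.2452 0.0266] 87.81 mean [ 0.8311 -0.279   0.1363] dir 87.47 [0.044 0.999 0.016] z 0.03 0.206
```

View pics/topcrop.png

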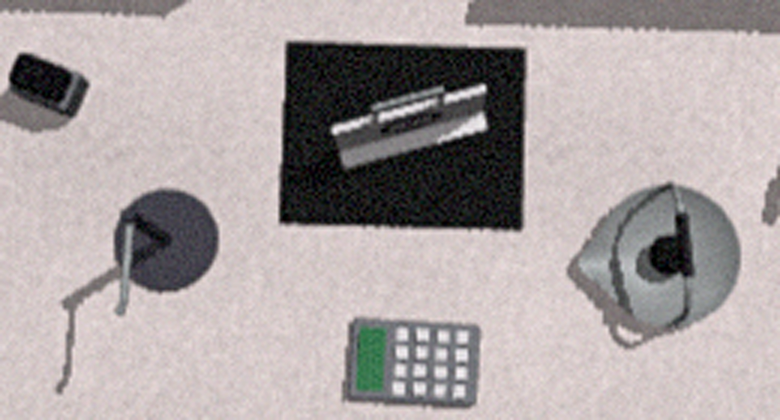

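Request:
play_rows:
  targets:
    - [[0.02, 0.014, 0, 0], [0.06, 0.043, 0, 0], [0.1, 0.072, 0, 0], [0.145, 0.104, 0, 0], [0.19, 0.136, 0, 0]]
  grip: 0

```text
t: 2.02
eef_pos: [0.3571, 0.4446, 0.4049]
ee_rot: [-3.141, -0.0, -0.334]
force: [0.9, 0.7, 0.3]
width: 0.0878
```

Request:
play_rows:
  targets:
    - [[0.045, 0.032, 0, 0], [0.09, 0.065, 0, 0], [0.135, 0.097, 0, 0], [0.18, 0.13, 0, 0], [0.225, 0.162, 0, 0]]

```text
t: 2.65
eef_pos: [0.5161, 0.2177, 0.4051]
ee_rot: [-3.141, -0.0, -0.334]
force: [0.7, 0.7, 0.1]
width: 0.0877
```

Request:
play_rows:
  targets:
    - [[0.045, 0.032, 0, 4], [0.085, 0.062, 0, 11], [0.115, 0.085, 0.01, 19], [0.135, 0.098, 0.02, 27], [0.145, 0.105, 0.024, 35]]

```text
t: 3.28
eef_pos: [0.6183, 0.0713, 0.3799]
ee_rot: [3.14, 0.0, -0.951]
force: [0.1, -0.4, 0.5]
width: 0.0878
```

```bash
cat >> h.py <<'E'
def to(x,y,z,yawdeg,s=None):
    "remaining shift in tool axes and turn from the measured pose"
    s=s or arm.get_state(); r=s["ee_rot"]; M=R.from_euler('xyz',r).as_matrix()
    d=M.T@(np.array([x,y,z])-s["eef_pos"]); t=-((yawdeg-np.degrees(r[2])+180)%360-180)
    print("t",round(s["t"],2),"pos",np.round(s["eef_pos"],4),"rpy",np.degrees(r).round(2),"F",np.round(s["force"],1),"w",round(s["width"],4),"| go",d.round(4),"turn",round(t,1),"q6",round(s["q"][5],2))
E
python3 -c "
from h import *
to(.6199,.0711,.36,-74.5)"
```

```text
t 3.27 pos [0.6183 0.0713 0.3799] rpy [ 1.7993e+02  2.0000e-02 -5.4500e+01] F [ 0.1 -0.4  0.5] w 0.0878 | go [ 0.0011 -0.0012  0.0199] turn 20.0 q6 0.19
```

Request:
play_rows:
  targets:
    - [[0.001, -0.001, 0.01, 10], [0.001, -0.001, 0.02, 18], [0.001, -0.001, 0.04, 20], [0.001, -0.001, 0.06, 20], [0.001, -0.001, 0.065, 20]]

```text
t: 3.9
eef_pos: [0.6189, 0.0724, 0.3146]
ee_rot: [3.139, -0.0, -1.294]
force: [0.5, -0.0, 0.4]
width: 0.088
```

```bash
python3 - <<'E'
from h import *
to(.6199,.0711,.280,-74.5)
im,d,P=cloud("wrist"); ok=d>0
cv2.imwrite("pics/w1.png",im[...,::-1])
Z=P[...,2]; N=ok&(abs(P[...,0]-.6375)<.09)&(abs(P[...,1]-.01)<.12)
for a,b in((.108,.118),(.155,.17)):
    p=P[N&(Z>a)&(Z<b)]
    if len(p)>9: print(len(p),cv2.minAreaRect(p[:,:2].astype(np.float32)),p.mean(0).round(4),np.percentile(p[:,2],[5,50,95]).round(4))
E
```

```text
t 3.9 pos [0.6189 0.0724 0.3146] rpy [ 1.7987e+02 -1.0000e-02 -7.4160e+01] F [ 0.5 -0.   0.4] w 0.088 | go [ 0.0015 -0.0007  0.0346] turn 0.3 q6 -0.15
1321 ((0.6353772878646851, 0.011358186602592468), (0.007820315659046173, 0.15373629331588745), 15.52413558959961) [ 0.6424 -0.0132  0.113 ] [0.1118 0.113  0.1142]
3690 ((0.6156101226806641, 0.04267318174242973), (0.11534977704286575, 0.10313194245100021), 72.34024047851562) [0.6313 0.0271 0.163 ] [0.1567 0.1635 0.168 ]
```

View pics/w1.png

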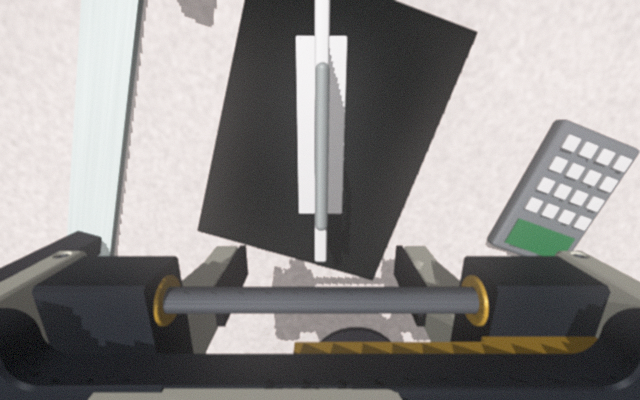

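Wrist view: the plate runs vertically at column 321, hoop between rows 65 and 230, plate end at row 260; it lies centred between the jaws. Descend and pinch.

Request:
play_rows:
  targets:
    - [[0.001, 0, 0.012, 0.3], [0.001, 0, 0.024, 0.3], [0.001, 0, 0.034, 0.3], [0.001, 0, 0.034, 0.3]]

```text
t: 4.45
eef_pos: [0.6196, 0.0722, 0.2805]
ee_rot: [3.14, -0.0, -1.299]
force: [-0.3, 0.3, 0.2]
width: 0.088
```

Request:
play_rows:
  targets:
    - [[0, 0, 0, 0], [0, 0, 0, 0], [0, 0, 0, 0], [0, 0, 0, 0], [0, 0, 0, 0]]
  grip: 255
  newtons: 50

```text
t: 5.08
eef_pos: [0.6199, 0.0723, 0.2817]
ee_rot: [-3.141, 0.0, -1.299]
force: [-1.0, 1.3, 0.1]
width: 0.0434
```

Request:
play_rows:
  targets:
    - [[0, 0, 0, 0], [0, 0, -0.005, 0], [0, 0, -0.015, 0], [0, 0, -0.03, 0], [0, 0, -0.035, 0]]

```text
t: 5.7
eef_pos: [0.6203, 0.0724, 0.3187]
ee_rot: [-3.139, 0.0, -1.299]
force: [0.2, -0.5, -0.4]
width: 0.0006
```

```bash
python3 - <<'E'
from h import *
to(.6199,.0711,.345,-74.5)
im,d,P=cloud("scene"); ok=d>0
Z=P[...,2]; N=ok&(abs(P[...,0]-.6375)<.05)&(abs(P[...,1]+.05)<.10)
cv2.imwrite("pics/s2.png",cv2.resize(im[150:310,230:460][...,::-1],None,fx=3,fy=3))
im,d,P=cloud("top")
cv2.imwrite("pics/t2.png",cv2.resize(im[100:240,230:390][...,::-1],None,fx=4,fy=4))
E
```

```text
t 5.7 pos [0.6203 0.0724 0.3187] rpy [-1.7985e+02  1.0000e-02 -7.4410e+01] F [ 0.2 -0.5 -0.4] w 0.0006 | go [ 0.0012  0.0007 -0.0263] turn 0.1 q6 -0.16
```

View pics/s2.png

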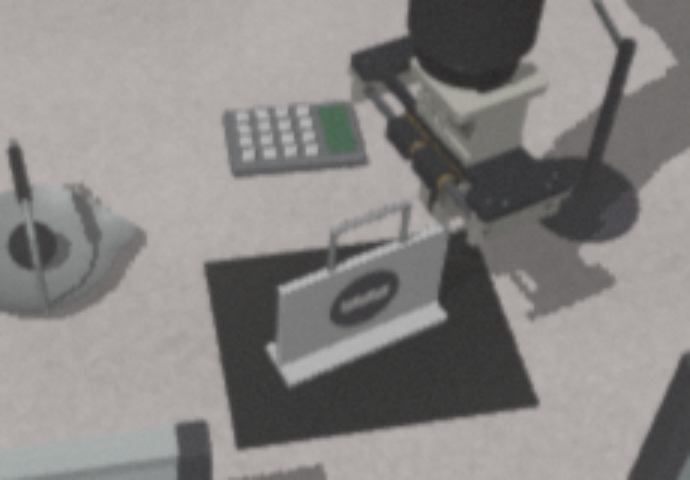

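The fingers close slowly (about 70 mm/s) and were still open when I lifted; the board stands where it was. Reopen partway and check its pose.

Request:
play_rows:
  targets:
    - [[0, 0, 0, 0], [0, 0, 0, 0], [0, 0, 0, 0], [0, 0, 0, 0]]
  grip: 150

```text
t: 6.3
eef_pos: [0.6199, 0.0723, 0.3164]
ee_rot: [3.141, -0.0, -1.299]
force: [1.0, -0.3, 0.3]
width: 0.0335
```

```bash
python3 - <<'E'
from h import *
to(.6193,.0711,.280,-74.5)
for n in("scene","top","wrist"):
    im,d,P=cloud(n); ok=d>0
    Z=P[...,2]; p=P[ok&(abs(P[...,0]-.6375)<.05)&(abs(P[...,1]-.0)<.10)&(Z>.104)&(Z<.117)]
    p=p[abs((p[:,0]-.6373)*.964+(p[:,1]-.0085)*.267)<.012]
    print(len(p),cv2.minAreaRect(p[:,:2].astype(np.float32)))
E
```

```text
t 6.3 pos [0.6199 0.0723 0.3164] rpy [179.97  -0.   -74.42] F [ 1.  -0.3  0.3] w 0.0335 | go [0.001  0.0009 0.0364] turn 0.1 q6 -0.16
276 ((0.6370503902435303, 0.005709722638130188), (0.010835881344974041, 0.15445932745933533), 15.503100395202637)
92 ((0.6449372172355652, -0.016047097742557526), (0.008970390073955059, 0.10265790671110153), 15.918288230895996)
1392 ((0.6356969475746155, 0.010486900806427002), (0.007837096229195595, 0.15473401546478271), 15.607074737548828)
```

Request:
play_rows:
  targets:
    - [[0.001, 0.001, 0.012, 0], [0.001, 0.001, 0.025, 0], [0.001, 0.001, 0.036, 0], [0.001, 0.001, 0.036, 0]]

```text
t: 6.95
eef_pos: [0.6188, 0.0709, 0.2791]
ee_rot: [3.139, -0.0, -1.299]
force: [0.1, 0.2, -0.4]
width: 0.0357
```

Request:
play_rows:
  targets:
    - [[0, 0, 0, 0], [0, 0, 0, 0], [0, 0, 0, 0], [0, 0, 0, 0], [0, 0, 0, 0]]
  grip: 255
  newtons: 50

```text
t: 7.58
eef_pos: [0.6192, 0.0711, 0.281]
ee_rot: [-3.141, -0.0, -1.299]
force: [-1.4, -0.3, 2.4]
width: 0.0073
```

Request:
play_rows:
  targets:
    - [[0, 0, 0, 0], [0, 0, 0, 0]]

```text
t: 7.82
eef_pos: [0.6193, 0.0711, 0.281]
ee_rot: [-3.141, -0.0, -1.299]
force: [-0.6, -0.3, 4.4]
width: 0.0075
```

Request:
play_rows:
  targets:
    - [[0, 0, -0.004, 0], [0, 0, -0.014, 0], [0, 0, -0.03, 0], [0, 0, -0.048, 0], [0, 0, -0.06, 0]]

```text
t: 8.45
eef_pos: [0.6194, 0.0711, 0.3426]
ee_rot: [-3.14, 0.0, -1.299]
force: [0.7, -0.1, -2.6]
width: 0.0076
```

```bash
python3 - <<'E'
from h import *
to(.6193,.0711,.341,-74.5)
im,d,P=cloud("scene"); ok=d>0
Z=P[...,2]; N=ok&(abs(P[...,0]-.6375)<.05)&(abs(P[...,1])<.10)
cv2.imwrite("pics/s3.png",cv2.resize(im[150:310,230:460][...,::-1],None,fx=3,fy=3))
n=(P[...,0]-.6373)*.964+(P[...,1]-.0085)*.267; u=-(P[...,0]-.6373)*.267+(P[...,1]-.0085)*.964
m=N&(abs(n)<.03)&(Z>.09)
for a,b in((-.08,-.06),(-.06,-.04),(-.03,-.01),(-.01,.01),(.01,.03),(.04,.06)):
    k=m&(u>a)&(u<b); print(a,b,"top z",np.percentile(Z[k],97).round(4) if k.sum() else None, "n",[n[k&(Z>.13)&(Z<.17)].mean().round(4), n[k&(Z>.2)].mean().round(4) if (k&(Z>.2)).any() else None])
E
```

```text
t 8.45 pos [0.6194 0.0711 0.3426] rpy [-1.7989e+02  1.0000e-02 -7.4420e+01] F [ 0.7 -0.1 -2.6] w 0.0076 | go [-0.      0.0001  0.0016] turn 0.1 q6 -0.16
-0.08 -0.06 top z 0.176 n [np.float64(0.0031), None]
-0.06 -0.04 top z 0.1759 n [np.float64(0.0032), None]
-0.03 -0.01 top z 0.225 n [np.float64(0.0035), np.float64(0.0004)]
-0.01 0.01 top z 0.2251 n [np.float64(0.0035), np.float64(0.0005)]
0.01 0.03 top z 0.6032 n [np.float64(0.0034), np.float64(0.0084)]
0.04 0.06 top z 0.6074 n [np.float64(0.0033), np.float64(0.0066)]
```

View pics/s3.png

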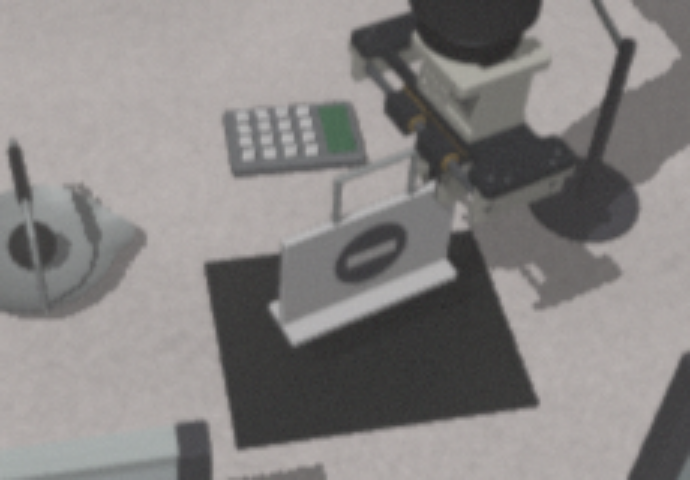

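Board is held level (plate top 0.175, hoop top 0.225) at upper right of crop, clear of the mat. Carry it towards the hook.

Request:
play_rows:
  targets:
    - [[-0.008, 0.007, 0, 0], [-0.027, 0.023, 0, 0], [-0.054, 0.045, 0, 0], [-0.081, 0.068, 0, 0], [-0.108, 0.09, 0, 0]]

```text
t: 9.12
eef_pos: [0.5017, 0.1514, 0.3398]
ee_rot: [3.14, -0.0, -1.299]
force: [-0.9, 0.1, -1.5]
width: 0.0072
```

Request:
play_rows:
  targets:
    - [[-0.025, 0.021, 0, 2], [-0.047, 0.039, 0, 6], [-0.064, 0.053, 0, 11], [-0.072, 0.061, 0, 16], [-0.074, 0.062, 0, 19.4]]

```text
t: 9.75
eef_pos: [0.4225, 0.2057, 0.3401]
ee_rot: [3.141, -0.0, -1.639]
force: [0.4, 0.1, -1.2]
width: 0.0071
```

```bash
python3 - <<'E'
from h import *
to(.387,.340,.342,-93.8)
E
```

```text
t 9.75 pos [0.4225 0.2057 0.3401] rpy [ 1.7995e+02 -2.0000e-02 -9.3900e+01] F [ 0.4  0.1 -1.2] w 0.0071 | go [-0.1316  0.0445 -0.0019] turn -0.1 q6 -0.94
```

Request:
play_rows:
  targets:
    - [[-0.004, 0.015, 0, 0], [-0.018, 0.035, 0, 0], [-0.045, 0.044, -0.002, 0], [-0.08, 0.044, -0.002, 0], [-0.11, 0.044, -0.002, 0]]

```text
t: 10.38
eef_pos: [0.3862, 0.3192, 0.3425]
ee_rot: [3.141, 0.0, -1.636]
force: [0.5, -0.1, -1.2]
width: 0.0078
```

Request:
play_rows:
  targets:
    - [[-0.016, 0, 0, 0], [-0.021, 0, 0, 0], [-0.021, 0, 0, 0]]

```text
t: 10.75
eef_pos: [0.3884, 0.3387, 0.3424]
ee_rot: [3.141, -0.001, -1.637]
force: [-0.9, -0.7, -1.6]
width: 0.0072
```

```bash
python3 - <<'E'
from h import *
to(.4723,.3344,.342,-93.8)
im,d,P=cloud("scene"); ok=d>0
cv2.imwrite("pics/s4.png",cv2.resize(im[90:270,370:530][...,::-1],None,fx=3.5,fy=3.3))
for n in("scene","top","wrist"):
    im,d,P=cloud(n); X,Y,Z=np.moveaxis(P,-1,0); ok=d>0
    if n!="scene": cv2.imwrite(f"pics/{n}4.png",im[...,::-1])
    for nm,m in(("loop",(abs(X-.383)<.02)&(abs(Y-.275)<.036)&(Z>.21)&(Z<.232)),("plate",(abs(X-.383)<.02)&(Y>.19)&(Y<.30)&(Z>.13)&(Z<.18)),("arm",(X>.42)&(X<.51)&(abs(Y-.27)<.025)&(Z>.18)&(Z<.215))):
        p=P[m&ok]
        if len(p)>8: print(n,nm,len(p),p.mean(0).round(4),p.min(0).round(4),p.max(0).round(4))
E
```

```text
t 10.75 pos [0.3884 0.3387 0.3424] rpy [ 1.7997e+02 -4.0000e-02 -9.3810e+01] F [-0.9 -0.7 -1.6] w 0.0072 | go [-0.0013 -0.084   0.0003] turn -0.0 q6 -1.16
scene loop 60 [0.3856 0.2762 0.2227] [0.3789 0.2393 0.2104] [0.3905 0.3085 0.2278]
scene plate 489 [0.3849 0.2432 0.1547] [0.3736 0.191  0.13  ] [0.3929 0.2998 0.1786]
scene arm 77 [0.463  0.2687 0.1947] [0.4258 0.2624 0.1872] [0.5071 0.2746 0.2083]
top loop 59 [0.3854 0.2736 0.226 ] [0.3805 0.239  0.2101] [0.3885 0.3101 0.2318]
top plate 85 [0.3814 0.2326 0.1675] [0.3763 0.1952 0.1303] [0.3873 0.2974 0.1794]
top arm 89 [0.4681 0.2714 0.1959] [0.427  0.266  0.1876] [0.5096 0.278  0.212 ]
wrist loop 3716 [0.3843 0.2699 0.2248] [0.3793 0.239  0.2212] [0.3895 0.3097 0.2273]
wrist plate 866 [0.3808 0.218  0.1739] [0.3765 0.2086 0.1711] [0.3853 0.2291 0.1763]
wrist arm 3350 [0.4685 0.2698 0.1939] [0.4247 0.2641 0.1875] [0.51   0.2766 0.2085]
```

View pics/s4.png

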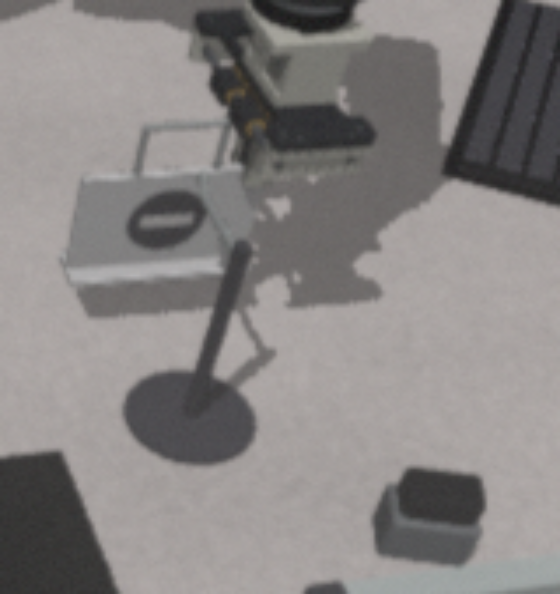

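Crop: board plate left at (160,210) hangs in front of the hook, loop (185,150) facing the arm tip; numbers show loop underside ≈0.2195, tip top 0.208, laterally aligned within 2 mm. Thread it along the arm.

Request:
play_rows:
  targets:
    - [[0, -0.005, 0, 0], [0, -0.017, 0, 0], [-0.001, -0.033, 0, 0], [-0.001, -0.05, 0, 0], [-0.001, -0.066, 0, 0]]

```text
t: 11.58
eef_pos: [0.4562, 0.3357, 0.3424]
ee_rot: [3.141, -0.0, -1.638]
force: [0.3, -0.3, -2.1]
width: 0.0074
```

Request:
play_rows:
  targets:
    - [[0, -0.011, 0, 0], [0, -0.017, 0, 0], [0, -0.018, 0, 0], [0, -0.018, 0.004, 0], [0, -0.018, 0.01, 0]]

```text
t: 12.2
eef_pos: [0.4723, 0.3347, 0.3325]
ee_rot: [-3.141, 0.0, -1.637]
force: [0.3, -1.2, -1.9]
width: 0.0072
```

```bash
python3 - <<'E'
from h import *
to(.4723,.3344,.3165,-93.8)
for n in("scene","wrist"):
    im,d,P=cloud(n); X,Y,Z=np.moveaxis(P,-1,0); ok=d>0
    for nm,m in(("loop",(abs(X-.468)<.02)&(abs(Y-.272)<.04)&(abs(Y-.271)>.008)&(Z>.2)&(Z<.232)),("plate",(abs(X-.468)<.02)&(Y>.19)&(Y<.30)&(Z>.10)&(Z<.175))):
        p=P[m&ok]
        if len(p)>8: print(n,nm,len(p),p.mean(0).round(4),p.min(0).round(4),p.max(0).round(4))
E
```

```text
t 12.2 pos [0.4723 0.3347 0.3325] rpy [-1.7999e+02  2.0000e-02 -9.3800e+01] F [ 0.3 -1.2 -1.9] w 0.0072 | go [ 0.0003 -0.0001  0.016 ] turn -0.0 q6 -1.02
scene loop 78 [0.4683 0.2736 0.216 ] [0.4484 0.2322 0.2003] [0.4871 0.3045 0.2318]
scene plate 645 [0.4687 0.2381 0.1361] [0.4574 0.19   0.1002] [0.4755 0.2998 0.1747]
wrist loop 4257 [0.4675 0.2729 0.2178] [0.448  0.2321 0.2101] [0.488  0.3117 0.232 ]
wrist plate 867 [0.4641 0.2139 0.1626] [0.4593 0.2044 0.1597] [0.4687 0.2249 0.1649]
```

Request:
play_rows:
  targets:
    - [[0, 0, 0.005, 0], [0, 0, 0.01, 0], [0, 0, 0.0135, 0], [0, 0, 0.0145, 0], [0, 0, 0.0145, 0]]

```text
t: 12.92
eef_pos: [0.4727, 0.3346, 0.3181]
ee_rot: [-3.142, -0.0, -1.638]
force: [-0.0, 0.7, -1.5]
width: 0.0069
```

Request:
play_rows:
  targets:
    - [[0, 0, 0.001, 0], [0, 0, 0.001, 0]]

```text
t: 13.18
eef_pos: [0.4726, 0.3346, 0.3172]
ee_rot: [-3.142, 0.0, -1.638]
force: [-0.1, -0.5, -2.1]
width: 0.0072
```

Request:
play_rows:
  targets:
    - [[0, 0, 0.001, 0], [0, 0, 0.001, 0]]

```text
t: 13.42
eef_pos: [0.4726, 0.3346, 0.3162]
ee_rot: [-3.142, -0.0, -1.638]
force: [-0.7, 1.0, -1.2]
width: 0.0077
```

Request:
play_rows:
  targets:
    - [[0, 0, 0.001, 0], [0, 0, 0.001, 0]]

```text
t: 13.68
eef_pos: [0.4727, 0.3344, 0.3154]
ee_rot: [-3.141, -0.0, -1.637]
force: [-0.1, -2.0, 2.0]
width: 0.0073
```

Request:
play_rows:
  targets:
    - [[0, 0, 0.001, 0], [0, 0, 0.001, 0]]

```text
t: 13.92
eef_pos: [0.4728, 0.3343, 0.3146]
ee_rot: [-3.141, -0.001, -1.637]
force: [-0.9, -3.9, 4.8]
width: 0.0074
```

```bash
python3 - <<'E'
from h import *
to(.4723,.3344,.3165,-93.8)
for n in("scene","wrist"):
    im,d,P=cloud(n); X,Y,Z=np.moveaxis(P,-1,0); ok=d>0
    for nm,m in(("loop",(abs(X-.468)<.02)&(abs(Y-.272)<.04)&(abs(Y-.271)>.008)&(Z>.19)&(Z<.232)),("plate",(abs(X-.468)<.02)&(Y>.19)&(Y<.30)&(Z>.10)&(Z<.175))):
        p=P[m&ok]
        if len(p)>8: print(n,nm,len(p),p.mean(0).round(4),p.min(0).round(4),p.max(0).round(4),np.median(p[:,2]))
cv2.imwrite("pics/w5.png",im[...,::-1])
E
```

```text
t 13.93 pos [0.4728 0.3343 0.3146] rpy [-1.7998e+02 -4.0000e-02 -9.3820e+01] F [-0.9 -3.9  4.8] w 0.0074 | go [-0.0001  0.0005 -0.0019] turn -0.0 q6 -1.02
scene loop 149 [0.4679 0.2887 0.2133] [0.4486 0.2322 0.1921] [0.4877 0.3118 0.2308] 0.21695930710737454
scene plate 504 [0.4693 0.2388 0.1287] [0.4585 0.1901 0.1001] [0.4761 0.2993 0.1729] 0.12941698923248485
wrist loop 13435 [0.4682 0.2938 0.2169] [0.448  0.2329 0.1944] [0.488 0.312 0.232] 0.22184911108828698
wrist plate 936 [0.465  0.2146 0.1479] [0.4604 0.2049 0.1451] [0.4696 0.2255 0.1504] 0.147952273754274
```

View pics/w5.png

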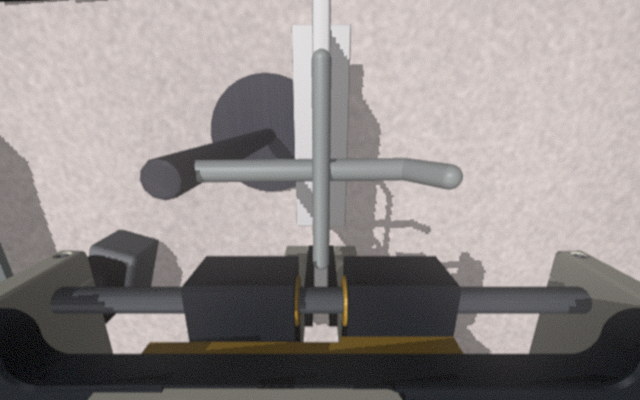

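Wrist view: hoop rod (column 320) crosses the hook arm at (320,168), between post end (200,168) and rising tip (450,175); contact felt. Ease up 1 mm, release and rise.

Request:
play_rows:
  targets:
    - [[0, 0, -0.001, 0], [0, 0, -0.001, 0]]

```text
t: 14.28
eef_pos: [0.4726, 0.3346, 0.3153]
ee_rot: [-3.142, 0.0, -1.638]
force: [0.7, -2.4, 1.6]
width: 0.0074
```

Request:
play_rows:
  targets:
    - [[0, 0, 0, 0], [0, 0, 0, 0], [0, 0, 0, 0], [0, 0, 0, 0], [0, 0, 0, 0]]
  grip: 155

```text
t: 14.9
eef_pos: [0.4726, 0.3347, 0.3152]
ee_rot: [-3.142, 0.0, -1.637]
force: [-0.2, -0.1, 0.8]
width: 0.0342
```

Request:
play_rows:
  targets:
    - [[0, 0, -0.005, 0], [0, 0, -0.02, 0], [0, 0, -0.045, 0], [0, 0, -0.075, 0], [0, 0, -0.1, 0]]

```text
t: 15.52
eef_pos: [0.4727, 0.3345, 0.4178]
ee_rot: [-3.14, 0.002, -1.637]
force: [0.6, -0.0, -0.0]
width: 0.0339
```

```bash
python3 - <<'E'
from h import *
to(.4985,-.2625,.42,4.9)
im,d,P=cloud("scene"); cv2.imwrite("pics/s6.png",cv2.resize(im[60:270,200:530][...,::-1],None,fx=2.4,fy=2.4))
X,Y,Z=np.moveaxis(P,-1,0)
p=P[(d>0)&(abs(X-.468)<.04)&(Y>.18)&(Y<.36)&(Z>.06)&(Z<.145)]; print(len(p),cv2.minAreaRect(p[:,:2].astype(np.float32)),p.min(0),p.max(0))
E
```

```text
t 15.53 pos [0.4727 0.3345 0.4178] rpy [-1.7992e+02  9.0000e-02 -9.3820e+01] F [ 0.6 -0.  -0. ] w 0.0339 | go [ 0.594  -0.0655 -0.003 ] turn -98.7 q6 -1.02
1046 ((0.4715530574321747, 0.269106924533844), (0.16013465821743011, 0.011724557727575302), 84.30084991455078) [0.45800497 0.1894611  0.06029588] [0.48091095 0.34902168 0.14498254]
```

View pics/s6.png

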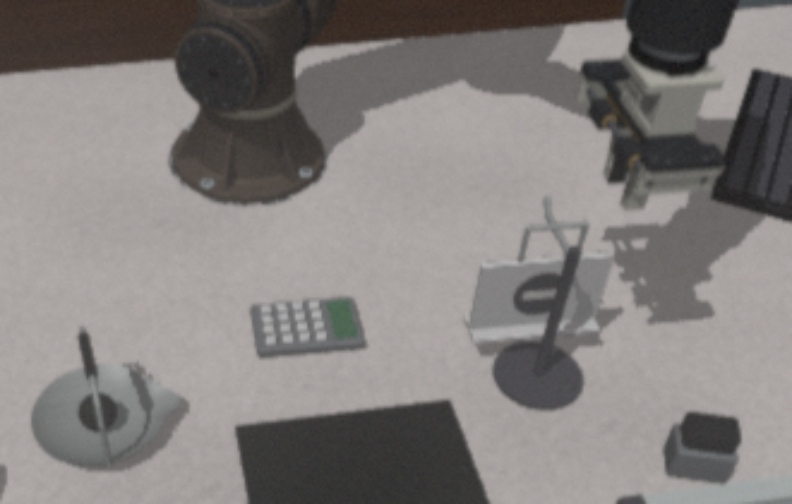

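Crop: the board hangs free on the hook at (540,300), gripper clear at (660,180), calculator and stamp untouched. On to the dish.

Request:
play_rows:
  targets:
    - [[0.015, -0.002, 0, 0], [0.05, -0.005, 0, 0], [0.1, -0.011, 0, 0], [0.15, -0.016, 0, 0], [0.2, -0.022, 0, 0]]

```text
t: 16.2
eef_pos: [0.4806, 0.1314, 0.4152]
ee_rot: [3.141, -0.0, -1.637]
force: [0.5, 0.1, 0.7]
width: 0.0341
```

Request:
play_rows:
  targets:
    - [[0.05, -0.006, 0, 0], [0.1, -0.011, 0, 0], [0.15, -0.016, 0, 0], [0.2, -0.022, 0, 0], [0.25, -0.028, 0, 0]]

```text
t: 16.82
eef_pos: [0.4916, -0.1198, 0.4153]
ee_rot: [3.142, 0.0, -1.638]
force: [0.4, 0.7, -0.5]
width: 0.0344
```

Request:
play_rows:
  targets:
    - [[0.045, -0.005, 0, -6], [0.085, -0.009, 0, -16], [0.115, -0.012, 0, -26], [0.135, -0.014, 0, -36], [0.143, -0.015, 0, -46]]

```text
t: 17.45
eef_pos: [0.497, -0.2629, 0.4148]
ee_rot: [3.141, 0.001, -0.831]
force: [-0.6, -0.1, 0.3]
width: 0.0343
```

Request:
play_rows:
  targets:
    - [[0, 0, 0, -10], [0, 0, 0, -20], [0, 0, 0, -30], [0, 0, 0, -40], [0, 0, 0, -50]]

```text
t: 18.08
eef_pos: [0.4971, -0.2617, 0.415]
ee_rot: [-3.141, 0.001, 0.043]
force: [0.0, 0.4, -0.3]
width: 0.0342
```

```bash
python3 - <<'E'
from h import *
to(.4985,-.2625,.36,4.9)
for n in("wrist","scene","top"):
    im,d,P=cloud(n); X,Y,Z=np.moveaxis(P,-1,0); ok=(d>0)&(abs(X-.4985)<.09)&(abs(Y+.2625)<.09)
    for a,b in((.122,.13),(.016,.034)):
        p=P[ok&(Z>a)&(Z<b)]
        if len(p)>9: print(n,a,len(p),np.round(cv2.minAreaRect(p[:,:2].astype(np.float32))[0],4),np.round(cv2.minAreaRect(p[:,:2].astype(np.float32))[1],4),cv2.minAreaRect(p[:,:2].astype(np.float32))[2],p.mean(0).round(4))
    if n=="wrist": cv2.imwrite("pics/w7.png",im[...,::-1])
E
```

```text
t 18.07 pos [ 0.4971 -0.2617  0.415 ] rpy [-1.7999e+02  5.0000e-02  2.4900e+00] F [ 0.   0.4 -0.3] w 0.0342 | go [0.0014 0.0009 0.055 ] turn -2.4 q6 1.75
wrist 0.122 765 [ 0.499  -0.2634] [0.0636 0.012 ] 4.730757713317871 [ 0.4996 -0.2633  0.1247]
wrist 0.016 4569 [ 0.4978 -0.2634] [0.1495 0.1493] 52.874629974365234 [ 0.5    -0.259   0.0209]
scene 0.122 87 [ 0.4997 -0.2637] [0.0815 0.0116] 4.9625630378723145 [ 0.5003 -0.2635  0.1256]
scene 0.016 899 [ 0.4975 -0.2639] [0.1505 0.1527] 47.16638946533203 [ 0.4901 -0.2617  0.0217]
top 0.122 11 [ 0.4689 -0.2624] [0.0119 0.0106] 68.01454162597656 [ 0.4697 -0.2637  0.1243]
top 0.016 436 [ 0.4755 -0.2481] [0.1601 0.0953] 71.86194610595703 [ 0.468  -0.2472  0.0217]
```

View pics/w7.png

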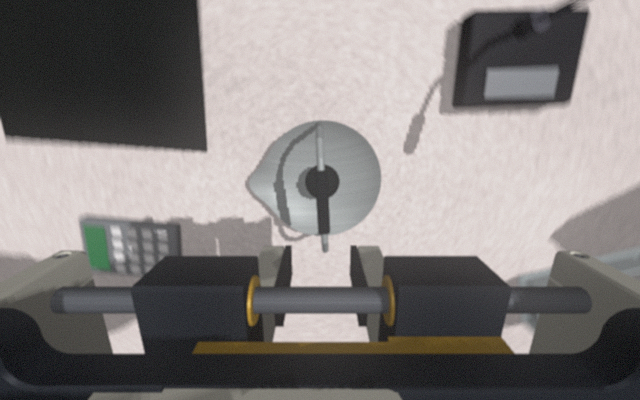

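Wrist view: dish (315,180), ball under the grip at (322,180), handle vertical at column 322 between the jaws (290–350). Descend and grip.

Request:
play_rows:
  targets:
    - [[0.002, 0.002, 0.01, -2.2], [0.002, 0.002, 0.03, -2.2], [0.002, 0.002, 0.06, -2.2], [0.002, 0.002, 0.085, -2.2], [0.002, 0.002, 0.1, -2.2]]

```text
t: 18.85
eef_pos: [0.4995, -0.2634, 0.3139]
ee_rot: [-3.141, 0.002, 0.073]
force: [0.4, 0.0, -0.4]
width: 0.0342
```

```bash
python3 - <<'E'
from h import *
to(.499,-.2634,.279,4.8)
im,d,P=cloud("wrist"); X,Y,Z=np.moveaxis(P,-1,0); p=P[(d>0)&(abs(X-.4985)<.04)&(abs(Y+.2625)<.012)&(Z>.12)&(Z<.13)]
if len(p)>5: print(len(p),cv2.minAreaRect(p[:,:2].astype(np.float32)))
E
```

```text
t 18.85 pos [ 0.4995 -0.2634  0.3139] rpy [-1.7998e+02  9.0000e-02  4.1700e+00] F [ 0.4  0.  -0.4] w 0.0342 | go [-0.0004 -0.      0.0349] turn -0.6 q6 1.78
1629 ((0.5057377815246582, -0.2626270055770874), (0.06507745385169983, 0.011689679697155952), 4.64768648147583)
```

Request:
play_rows:
  targets:
    - [[0, 0, 0.012, -0.5], [0, 0, 0.024, -0.5], [0, 0, 0.033, -0.5], [0, 0, 0.035, -0.5], [0, 0, 0.035, -0.5]]

```text
t: 19.52
eef_pos: [0.5001, -0.2633, 0.2802]
ee_rot: [3.141, 0.0, 0.085]
force: [-0.3, 0.4, -0.2]
width: 0.0344
```

Request:
play_rows:
  targets:
    - [[0, 0, 0, 0], [0, 0, 0, 0], [0, 0, 0, 0], [0, 0, 0, 0], [0, 0, 0, 0]]
  grip: 255
  newtons: 40

```text
t: 20.15
eef_pos: [0.5001, -0.2633, 0.2804]
ee_rot: [3.141, -0.0, 0.085]
force: [-1.4, 1.3, 2.1]
width: 0.0118
```

Request:
play_rows:
  targets:
    - [[0, 0, 0, 0], [0, 0, 0, 0], [0, 0, 0, 0]]

```text
t: 20.52
eef_pos: [0.5001, -0.2633, 0.2804]
ee_rot: [3.141, -0.0, 0.085]
force: [-0.8, 1.2, 5.0]
width: 0.012
```

Request:
play_rows:
  targets:
    - [[0, 0, -0.001, 0], [0, 0, -0.004, 0], [0, 0, -0.009, 0], [0, 0, -0.016, 0], [0, 0, -0.024, 0]]

```text
t: 21.15
eef_pos: [0.5, -0.2633, 0.3047]
ee_rot: [3.142, -0.0, 0.085]
force: [-0.8, -0.4, -3.2]
width: 0.011
```

Request:
play_rows:
  targets:
    - [[0, 0, -0.009, 0], [0, 0, -0.018, 0], [0, 0, -0.027, 0], [0, 0, -0.036, 0], [0, 0, -0.045, 0]]

```text
t: 21.78
eef_pos: [0.5, -0.2633, 0.3498]
ee_rot: [-3.142, -0.0, 0.085]
force: [0.7, 0.2, -3.2]
width: 0.0114
```

Request:
play_rows:
  targets:
    - [[0, 0, -0.009, 0], [0, 0, -0.018, 0], [0, 0, -0.026, 0], [0, 0, -0.032, 0], [0, 0, -0.035, 0]]

```text
t: 22.4
eef_pos: [0.5, -0.2633, 0.3846]
ee_rot: [3.142, -0.0, 0.085]
force: [-0.5, -0.2, -3.3]
width: 0.0115
```

```bash
cat > chk.py <<'E'
from h import *
def dishpose(n):
    im,d,P=cloud(n); X,Y,Z=np.moveaxis(P,-1,0); s=arm.get_state()["eef_pos"]; g=im.max(-1).astype(int)
    near=(d>0)&(np.hypot(X-s[0],Y-s[1])<.11); u=s[2]-.28
    rim=P[near&(Z>u+.012)&(Z<u+.034)&(g>70)]
    if len(rim)>50:
        c=cv2.minAreaRect(rim[:,:2].astype(np.float32)); w=rim[np.abs(rim[:,2]-u-.024)<.006]
        A=np.c_[w[:,:2]-s[:2],np.ones(len(w))]; k=np.linalg.lstsq(A,w[:,2],rcond=None)[0]
        r=rim[:,:2]-s[:2]; far=r[np.hypot(*r.T)>.082]
        print(n,"rim",len(rim),np.round(c[0],4),np.round(c[1],4),"zmean",rim[:,2].mean().round(4),"fit z0,slope deg",k[2].round(4),np.degrees(k[:2]).round(2),"lip dir",len(far),np.degrees(np.arctan2(far[:,1].mean(),far[:,0].mean())).round(2) if len(far) else None)
    b=P[near&(Z>u+.012)&(Z<u+.056)&(g<60)&(np.hypot(X-s[0],Y-s[1])<.06)]
    if len(b)>8: print(n,"ball visible mean rel TCP",(b.mean(0)-s).round(4),len(b),"top z-u",(np.percentile(b[:,2],97)-u).round(4))
    gr=P[near&(Z>u+.122)&(Z<u+.13)]
    if len(gr)>20: print(n,"grip",np.round(cv2.minAreaRect(gr[:,:2].astype(np.float32)),3) if 0 else cv2.minAreaRect(gr[:,:2].astype(np.float32)))
    return im
E
python3 - <<'E'
from chk import *
to(.6314,.0186,.384,-91.7)
for n in("wrist","scene","top"): 
    im=dishpose(n)
E
```

```text
t 22.4 pos [ 0.5    -0.2633  0.3846] rpy [ 1.80e+02 -2.00e-02  4.87e+00] F [-0.5 -0.2 -3.3] w 0.0115 | go [ 0.1549 -0.2697  0.0006] turn 96.6 q6 1.79
wrist rim 10585 [ 0.5147 -0.2523] [0.114  0.1694] zmean 0.123 fit z0,slope deg 0.1258 [ 0.77 -0.35] lip dir 477 97.08
wrist ball visible mean rel TCP [ 0.0021  0.0025 -0.2404] 779 top z-u 0.0454
wrist grip ((0.49856531620025635, -0.2609090209007263), (0.028859036043286324, 0.0627736821770668), 82.45932006835938)
scene rim 1328 [ 0.4969 -0.2639] [0.1509 0.1502] zmean 0.1237 fit z0,slope deg 0.1268 [ 0.36 -0.43] lip dir 39 98.73
scene ball visible mean rel TCP [ 0.0075  0.0047 -0.2423] 55 top z-u 0.0467
scene grip ((0.503836989402771, -0.26103538274765015), (0.040557198226451874, 0.06397845596075058), 70.69342803955078)
top rim 276 [ 0.4639 -0.2457] [0.1641 0.0721] zmean 0.124 fit z0,slope deg 0.1252 [-1.93  0.17] lip dir 39 92.91
```

```bash
python3 - <<'E'
import numpy as np
t=np.arange(41)/40; s=10*t**3-15*t**4+6*t**5
a=np.round(np.array([.155,-.27])*s[:,None]*2000)/2000
for k in range(8): print([[round(float(v),4) for v in a[5*k+j]-a[5*k]]+[0,0] for j in range(1,6)])
t=np.arange(26)/25; s=np.round(96.6*(10*t**3-15*t**4+6*t**5),1)
for k in range(5): print([round(float(s[5*k+j]-s[5*k]),1) for j in range(1,6)])
E
```

```text
[[0.0, 0.0, 0, 0], [0.0, -0.0005, 0, 0], [0.0005, -0.001, 0, 0], [0.0015, -0.0025, 0, 0], [0.0025, -0.0045, 0, 0]]
[[0.0015, -0.0025, 0, 0], [0.004, -0.0065, 0, 0], [0.0065, -0.011, 0, 0], [0.0095, -0.017, 0, 0], [0.0135, -0.0235, 0, 0]]
[[0.0045, -0.0075, 0, 0], [0.0095, -0.016, 0, 0], [0.0145, -0.0255, 0, 0], [0.0205, -0.0355, 0, 0], [0.0265, -0.0465, 0, 0]]
[[0.0065, -0.011, 0, 0], [0.0135, -0.023, 0, 0], [0.0205, -0.0355, 0, 0], [0.0275, -0.048, 0, 0], [0.035, -0.0605, 0, 0]]
[[0.0075, -0.0125, 0, 0], [0.0145, -0.025, 0, 0], [0.0215, -0.0375, 0, 0], [0.0285, -0.0495, 0, 0], [0.035, -0.0605, 0, 0]]
[[0.006, -0.011, 0, 0], [0.012, -0.021, 0, 0], [0.017, -0.0305, 0, 0], [0.022, -0.039, 0, 0], [0.0265, -0.0465, 0, 0]]
[[0.004, -0.0065, 0, 0], [0.007, -0.0125, 0, 0], [0.0095, -0.017, 0, 0], [0.012, -0.021, 0, 0], [0.0135, -0.0235, 0, 0]]
[[0.001, -0.002, 0, 0], [0.002, -0.0035, 0, 0], [0.0025, -0.004, 0, 0], [0.0025, -0.0045, 0, 0], [0.0025, -0.0045, 0, 0]]
[0.1, 0.4, 1.4, 3.1, 5.6]
[3.4, 7.7, 12.8, 18.6, 25.1]
[6.8, 14.0, 21.2, 28.4, 35.2]
[6.5, 12.3, 17.4, 21.7, 25.1]
[2.5, 4.2, 5.2, 5.5, 5.6]
```

Request:
play_rows:
  targets:
    - [[0, 0, 0, 0], [0, -0.0005, 0, 0], [0.0005, -0.001, 0, 0], [0.0015, -0.0025, 0, 0], [0.0025, -0.0045, 0, 0]]

```text
t: 23.18
eef_pos: [0.5022, -0.2585, 0.3841]
ee_rot: [-3.142, 0.0, 0.085]
force: [-0.6, 0.1, -3.6]
width: 0.0119
```

Request:
play_rows:
  targets:
    - [[0.0015, -0.0025, 0, 0], [0.004, -0.0065, 0, 0], [0.0065, -0.011, 0, 0], [0.0095, -0.017, 0, 0], [0.0135, -0.0235, 0, 0]]

```text
t: 23.8
eef_pos: [0.5137, -0.2336, 0.3842]
ee_rot: [-3.142, -0.0, 0.085]
force: [0.1, -0.3, -2.5]
width: 0.0118
```

Request:
play_rows:
  targets:
    - [[0.0045, -0.0075, 0, 0], [0.0095, -0.016, 0, 0], [0.0145, -0.0255, 0, 0], [0.0205, -0.0355, 0, 0], [0.0265, -0.0465, 0, 0]]

```text
t: 24.42
eef_pos: [0.5364, -0.1847, 0.3842]
ee_rot: [3.142, -0.0, 0.085]
force: [-0.1, 0.1, -3.8]
width: 0.0115
```

Request:
play_rows:
  targets:
    - [[0.0065, -0.011, 0, 0], [0.0135, -0.023, 0, 0], [0.0205, -0.0355, 0, 0], [0.0275, -0.048, 0, 0], [0.035, -0.0605, 0, 0]]

```text
t: 25.05
eef_pos: [0.5662, -0.1213, 0.3842]
ee_rot: [3.142, -0.0, 0.085]
force: [-0.3, 0.0, -2.4]
width: 0.0114
```

Request:
play_rows:
  targets:
    - [[0.0075, -0.0125, 0, 0], [0.0145, -0.025, 0, 0], [0.0215, -0.0375, 0, 0], [0.0285, -0.0495, 0, 0], [0.035, -0.0605, 0, 0]]

```text
t: 25.68
eef_pos: [0.5959, -0.0581, 0.3842]
ee_rot: [3.142, -0.0, 0.085]
force: [0.1, 0.3, -3.9]
width: 0.0116
```

Request:
play_rows:
  targets:
    - [[0.006, -0.011, 0, 0], [0.012, -0.021, 0, 0], [0.017, -0.0305, 0, 0], [0.022, -0.039, 0, 0], [0.0265, -0.0465, 0, 0]]

```text
t: 26.3
eef_pos: [0.6182, -0.0099, 0.3842]
ee_rot: [3.142, -0.0, 0.085]
force: [0.5, 0.5, -3.8]
width: 0.0116
```

Request:
play_rows:
  targets:
    - [[0.004, -0.0065, 0, 0], [0.007, -0.0125, 0, 0], [0.0095, -0.017, 0, 0], [0.012, -0.021, 0, 0], [0.0135, -0.0235, 0, 0]]

```text
t: 26.92
eef_pos: [0.6295, 0.0144, 0.3842]
ee_rot: [3.142, 0.0, 0.085]
force: [-0.0, -0.1, -3.1]
width: 0.0116
```

Request:
play_rows:
  targets:
    - [[0.001, -0.002, 0, 0], [0.002, -0.0035, 0, 0], [0.0025, -0.004, 0, 0], [0.0025, -0.0045, 0, 0], [0.0025, -0.0045, 0, 0]]

```text
t: 27.55
eef_pos: [0.6315, 0.0188, 0.3842]
ee_rot: [-3.142, -0.0, 0.085]
force: [1.0, 0.3, -2.7]
width: 0.0121
```

```bash
python3 - <<'E'
from chk import *
to(.6314,.0186,.384,-91.7)
for n in("wrist","scene"): im=dishpose(n)
E
```

```text
t 27.55 pos [0.6315 0.0188 0.3842] rpy [-180.     -0.      4.87] F [ 1.   0.3 -2.7] w 0.0121 | go [-0.0001  0.0002  0.0002] turn 96.6 q6 1.32
wrist rim 10706 [0.6462 0.0299] [0.1137 0.1699] zmean 0.1225 fit z0,slope deg 0.1254 [ 0.79 -0.36] lip dir 476 97.25
wrist ball visible mean rel TCP [ 0.0004  0.0027 -0.2403] 602 top z-u 0.0455
wrist grip ((0.6295592784881592, 0.02123645879328251), (0.02868475206196308, 0.06334275752305984), 82.76744079589844)
scene rim 1359 [0.6282 0.0181] [0.1495 0.1519] zmean 0.1231 fit z0,slope deg 0.1263 [ 0.46 -0.64] lip dir 46 98.32
scene ball visible mean rel TCP [ 0.0072 -0.0045 -0.2419] 219 top z-u 0.0484
scene grip ((0.6383745670318604, 0.012869114056229591), (0.044767625629901886, 0.032732125371694565), 51.94823455810547)
```

Request:
play_rows:
  targets:
    - [[0, 0, 0, 0.2], [0, 0, 0, 0.6], [0, 0, 0, 1.4], [0, 0, 0, 3.1], [0, 0, 0, 5.6]]

```text
t: 28.28
eef_pos: [0.6315, 0.0189, 0.3842]
ee_rot: [3.142, 0.0, -0.015]
force: [-0.5, -1.4, -2.9]
width: 0.0116
```

Request:
play_rows:
  targets:
    - [[0, 0, 0, 3.4], [0, 0, 0, 7.7], [0, 0, 0, 12.8], [0, 0, 0, 18.6], [0, 0, 0, 25.1]]

```text
t: 28.9
eef_pos: [0.6315, 0.0189, 0.3842]
ee_rot: [-3.142, -0.0, -0.456]
force: [0.0, 0.2, -3.6]
width: 0.0114
```

Request:
play_rows:
  targets:
    - [[0, 0, 0, 6.8], [0, 0, 0, 14.0], [0, 0, 0, 21.2], [0, 0, 0, 28.4], [0, 0, 0, 35.2]]

```text
t: 29.52
eef_pos: [0.6315, 0.0189, 0.3841]
ee_rot: [3.142, 0.0, -1.07]
force: [1.1, 0.2, -2.2]
width: 0.0119
```

Request:
play_rows:
  targets:
    - [[0, 0, 0, 6.5], [0, 0, 0, 12.3], [0, 0, 0, 17.4], [0, 0, 0, 21.7], [0, 0, 0, 25.1]]

```text
t: 30.15
eef_pos: [0.6315, 0.0189, 0.3842]
ee_rot: [3.142, 0.0, -1.507]
force: [-1.1, 1.4, -2.5]
width: 0.0117
```

Request:
play_rows:
  targets:
    - [[0, 0, 0, 2.5], [0, 0, 0, 4.2], [0, 0, 0, 5.2], [0, 0, 0, 5.5], [0, 0, 0, 5.6]]

```text
t: 30.78
eef_pos: [0.6315, 0.0189, 0.3841]
ee_rot: [3.142, -0.0, -1.601]
force: [0.1, 0.7, -3.1]
width: 0.0114
```

```bash
python3 - <<'E'
from chk import *
to(.6314,.0186,.384,-91.7)
for n in("wrist","scene"): im=dishpose(n)
cv2.imwrite("pics/s8.png",im[...,::-1])
im,d,P=cloud("scene"); X,Y,Z=np.moveaxis(P,-1,0); k=(d>0)&(X>.68)&(X<.75)&(abs(Y)<.08)&(Z>.108)&(Z<.14)
p=P[k]; f=p[p[:,0]>p[:,0].max()-.008]; print("lip tip",f.mean(0), len(f))
E
```

```text
t 30.77 pos [0.6315 0.0189 0.3841] rpy [180.    -0.   -91.72] F [ 0.1  0.7 -3.1] w 0.0114 | go [0.0003 0.0001 0.0001] turn -0.0 q6 -0.37
wrist rim 10767 [0.6411 0.003 ] [0.1137 0.1701] zmean 0.1225 fit z0,slope deg 0.1254 [-0.47 -0.77] lip dir 487 0.65
wrist ball visible mean rel TCP [-0.0034 -0.0024 -0.2405] 666 top z-u 0.0457
wrist grip ((0.6344043612480164, 0.01975223794579506), (0.0645609050989151, 0.028604531660676003), 76.56558990478516)
scene rim 1288 [0.6338 0.0191] [0.1501 0.1459] zmean 0.1227 fit z0,slope deg 0.126 [-0.19 -0.23] lip dir 57 0.03
scene ball visible mean rel TCP [ 0.0106 -0.0018 -0.2423] 213 top z-u 0.0486
scene grip ((0.6317862868309021, -0.005412637256085873), (0.015793854370713234, 0.010673139244318008), 83.05257415771484)
lip tip [0.7225066  0.0175909  0.12436997] 24
```

View pics/s8.png

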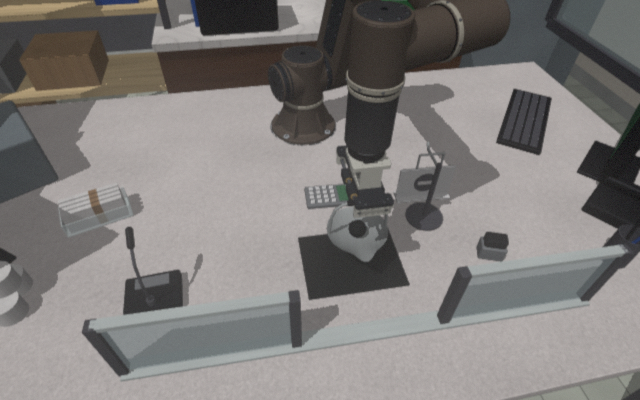

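The full view shows the dish level over the mat at (358,230), lip pointing to the opening, ball in the middle, board hanging at (418,185), bystanders in place. Let it settle, then a final check.

Request:
play_rows:
  targets:
    - [[0, 0, 0, 0], [0, 0, 0, 0], [0, 0, 0, 0], [0, 0, 0, 0], [0, 0, 0, 0]]

```text
t: 31.55
eef_pos: [0.6315, 0.0189, 0.3842]
ee_rot: [3.142, 0.0, -1.601]
force: [0.5, 0.6, -3.5]
width: 0.0117
```

Request:
play_rows:
  targets:
    - [[0, 0, 0, 0], [0, 0, 0, 0], [0, 0, 0, 0], [0, 0, 0, 0], [0, 0, 0, 0]]

```text
t: 32.17
eef_pos: [0.6315, 0.0189, 0.3842]
ee_rot: [-3.142, 0.0, -1.601]
force: [1.2, -0.6, -2.9]
width: 0.0115
```

```bash
python3 - <<'E'
from chk import *
to(.6314,.0186,.384,-91.7)
for n in("wrist","scene"): im=dishpose(n)
for q in("board","microphone","stamp","calculator"): print(q,[(np.round(x["xyz"],3).tolist(),round(x["score"],2)) for x in finder.find_in("scene",q)[:1]])
from station import job_done
print(job_done())
E
```

```text
t 32.17 pos [0.6315 0.0189 0.3842] rpy [-180.      0.    -91.72] F [ 1.2 -0.6 -2.9] w 0.0115 | go [0.0003 0.0001 0.0002] turn -0.0 q6 -0.37
wrist rim 10745 [0.6412 0.0029] [0.1136 0.1698] zmean 0.1225 fit z0,slope deg 0.1254 [-0.43 -0.8 ] lip dir 484 0.68
wrist ball visible mean rel TCP [-0.003  -0.0026 -0.2407] 663 top z-u 0.0455
wrist grip ((0.628994345664978, 0.020305128768086433), (0.028647610917687416, 0.06374303996562958), 10.34238052368164)
scene rim 1275 [0.6336 0.0193] [0.1489 0.145 ] zmean 0.1227 fit z0,slope deg 0.1261 [-0.26 -0.24] lip dir 57 -0.24
scene ball visible mean rel TCP [ 0.0108 -0.0018 -0.2424] 214 top z-u 0.0488
scene grip ((0.6313621401786804, -0.008387232199311256), (0.02001107670366764, 0.012294081971049309), 87.111328125)
board [([0.472, 0.261, 0.098], 0.84)]
microphone [([0.649, -0.479, 0.029], 0.8)]
stamp [([0.7, 0.378, 0.051], 0.67)]
calculator [([0.391, 0.002, 0.018], 0.56)]
the job is handed in; nothing more can be done
None
```

I hung the board on the hook by its hoop and let it go. Then I lifted the dish by its grip, carried it level over the mat and turned it about 97° in the air. I handed the job in at about 32 s with the dish still held there.

**Last checks before handing in:**
- **Dish:** it is over the middle of the mat to within about 2 mm, with its underside about 0.10 m above the mat. The arm is motionless and the measured tilt is under 1°.
- **Ball:** it sits in the middle of the dish and did not shift between the last two checks.
- **Board:** it hangs free on the hook.
- **Microphone, stamp and calculator:** they stand where they were, within the finder's error.

**What went wrong or disagreed:**
- On the first try for the board I lifted before the slow fingers had closed. The board had not moved, and the second pinch held.
- The lip direction is uncertain by about 2°. The window axis is at −1.7°. The lip tip gives about −2°, while the cruder estimates give −0.2° (scene camera) and +0.7° (wrist camera). Both of those already read 2–4° high before the turn, so I left the dish as it was.

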